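# Nest the three loudspeaker driver covers

### The arm

A 6-joint arm with a two-finger parallel gripper is mounted at the origin on the work surface. World frame = base frame: x ahead of the robot, y to its left, z up, the work surface at z = 0. Lengths are in mm, angles in rad, forces in N, time in s.
With the tool pointing down it reaches from about 275 to 1000 mm from the base axis. Payload 8.4 kg.
Tool frame: the origin (TCP) lies on the mounting face of the last link; the fingertips stand 173 mm ahead of it and the grasp point (between the pads) lies 155 mm ahead of it; z points along the fingers, y is the line along which they close (so a half turn about z gives the same grasp; the last joint's range is limited). The gripper opens to 85 mm and grips with 20 to 120 N. Pads are 22 mm wide; open, the fingers measure 114 mm over their backs; the gripper's body (76 mm by 85 mm) begins 54 mm behind the grasp point. The pads swing forward as they close: fully open they stand 13 mm farther back than shut.
Start: joints at [-1.342, 0.353, 1.633, -0, 1.155, -0.002], TCP at [142.971, -608.431, 404.681] pointing down, gripper open.
Joint ranges: [-2.63, 2.63], [-0.92, 2.1], [0.06, 2.66], [-1.3, 4.44], [0, 2.69], [-3.02, 3.02]. Speed limits (rad/s): [2.22, 2.22, 2.79, 3.14, 3.14, 3.14].

### API

Orientations are given as [roll, pitch, yaw] about the fixed x, y, z axes, in that order (R = Rz(yaw) Ry(pitch) Rx(roll)).
In Python, from rig import r gives the robot as it stands.
- The arm moves only by the tool apply_moves, never from a script. Its argument "deltas" is a list of rows, each an object with "claw": the gripper command: -1 is fully open, 1 is shut, values between are in proportion; "delta_pos": the shift along the tool's x, y, z in cm, a list of three; "yaw": the turn about the tool's z in rad. In form: [{"claw": claw, "delta_pos": [tx, ty, tz], "yaw": yaw}, ...]. A call has 1 to 8 rows; each row shifts and turns the commanded pose from where the row before left it, along the tool's axes as they then stand; what a row does not reach is not made up. A row lasts 1/8 s, in which the tool goes at most 62.5 mm and 10.7 degrees, less where a joint would pass 70% of its speed; a pose out of reach is approached as far as the arm can. A call with a gripper value outside its range is refused whole. The fingers move at their own pace and stop on an object; "grip_force" is the grip in N (left out, the last holds). Time passes only in rows, so rows that do not move let the fingers close. It gives the time, the measured TCP pose, the force, the opening and the grip force at its end, in the units of the state.
- r.sense(): the state, without advancing time (a new reading comes with each control period).
- r.grab_frame(name): name is "scene" or "top" or "wrist"; returns a dict with "img" (400x640x3 uint8, blue, green, red), "z_map" (400x640 float32, mm along the optical axis (not along the pixel's ray), 0 where there is no reading), "fx", "fy", "cx", "cy" (pixels), "eye" and "rotation" of the camera in the world; the wrist camera has in their place "T_tool_cam" (4x4, takes a point from camera to tool coordinates, whose origin is the TCP and whose axes are the flange's). Camera axes: x right, y up, looking along -z (the intrinsics and any distortion apply to the point x, -y, -z); pixel columns grow to the right and rows downward; lengths in mm; the calibration is good to about 2 mm. A picture is of the moment at which its call begins: read the wrist's pose just before it.
- r.sign_off(): hands the job in; it is judged then, once.
The state is a dict: "clock": time; "qpos": joint angles; "qvel": joint speeds; "joint_efforts": joint torques, N m; "eef_pos": TCP position; "tcp_rot": TCP orientation; "contact_force": force on the tool from outside, world axes, zero at the start; "wrist_torque": the same for the moment, N m; "opening": opening from 0.0 (shut) to 1.0 (fully open); "grasp_force": force on a finger pad.
Only numpy, scipy, OpenCV 4.12 (cv2) and the standard library are available. Lean on these libraries where they do the work, as an engineer would, in place of code of your own. Each camera call takes 0.05 s, during which the arm holds its last target. There are 200 camera calls.

### The job

The three domed aluminium covers off the loudspeaker's drivers lie mouth up on the hi-fi bench: nest them for storage, still mouth up, the middle-sized one sitting level near the centre of the largest and the smallest sitting level in the middle-sized one, all let go. Leave the largest cover where it stands, set the others down rather than letting them fall, and leave alone the straight-sided, flat-bottomed tin, which is not one of the set.

Things in the scene. Friction and masses are not known exactly. Their poses are not given: they have to be found in the camera images.
- woofer_cover_mid (a point): Largest cover: shallow aluminium dome, mouth up on its flattened crown (flat 60 mm across); rim 144 mm outside diameter, 32 mm high, wall 3 mm. Inner floor 4 mm above its underside, flat, about 80 mm across; inside 126 mm across at 22 mm up. This point: on its axis, 16 mm above its underside; z up out of the mouth. Loose, 0.3 kg; stays where it is.
- midrange_cover_mid (a point): Middle-sized cover: bowl-like aluminium dome, mouth up on its flattened crown (flat 32 mm across); 66 mm outside diameter, upright-sided over its top 12 mm, 36 mm high, wall 3 mm, inner floor 4 mm above its underside. This point: on its axis, 18 mm above its underside, 18 mm below its rim; z up out of the mouth. Loose, 0.08 kg. Nested, its rim stands 8 mm above the largest one's.
- tweeter_cover_mid (a point): Smallest cover: deep thimble-like aluminium dome, mouth up on its flattened crown (flat 20 mm across); 40 mm outside diameter, upright-sided over its top 26 mm, 46 mm high, wall 3 mm. This point: on its axis, 23 mm above its underside, 23 mm below its rim; z up out of the mouth. Loose, 0.05 kg. Nested, its top 14 mm stand above the middle-sized one's rim.
- tin_mid (a point): Tin, not one of the covers and to be left alone: straight-sided, flat-bottomed open aluminium tin, 56 mm outside diameter, 40 mm high. This point is on its axis half-way up, 20 mm above its underside; z points up out of the mouth. Loose.
Things that resemble listed ones, but are neither listed nor needed, are in the scene too. Leave any blue or pink look-alike of the part that bears tweeter_cover_mid alone.

How it is judged (in metres and radians):
At the end, for the whole second after the job is handed in: Middle-sized cover within 8 mm of fully down in the largest, axes within 20 mm; smallest within 8 mm of fully down in the middle-sized, axes within 15 mm; all mouth up within 10 degrees, at rest; the largest moved less than 40 mm (horizontal distance between midrange_cover_mid and woofer_cover_mid below 0.02 m and z of midrange_cover_mid in the frame of woofer_cover_mid between 0 and 0.014 m and horizontal distance between tweeter_cover_mid and midrange_cover_mid below 0.015 m and z of tweeter_cover_mid in the frame of midrange_cover_mid between 0.003 and 0.017 m and angle between each of woofer_cover_mid, midrange_cover_mid, tweeter_cover_mid's own z axis and vertical below 0.175 rad and distance of woofer_cover_mid from where it was at the start of the episode below 0.04 m and linear speed of each of midrange_cover, tweeter_cover below 0.03 m/s); the robot touches nothing.
It fails at once if the middle-sized cover falls freely (over 1 m/s out of the fingers, a drop of about 50 mm) (contact force between midrange_cover and the fingers below 0.05 N and linear speed of midrange_cover above 1 m/s).
It fails at once if the smallest cover falls freely (over 1 m/s out of the fingers, a drop of about 50 mm) (contact force between tweeter_cover and the fingers below 0.05 N and linear speed of tweeter_cover above 1 m/s).
It fails at once if the tin is moved by more than 40 mm (distance of tin_mid from where it was at the start of the episode above 0.04 m).
It also fails if it takes over 64 s, if anything falls off the work surface, if the arm or the gripper's body presses on something with over 40 N, if the wrist force passes 120 N, or if a joint passes its speed limit or range.

## Working session

There is one attempt and no reset: what is moved stays moved. The work goes in short steps, Python scripts to look and compute and a tool call to move; the robot and the scene stay as the last step left them, time stands still between calls to the robot, and variables do not carry over. Pictures are saved under pics/ and viewed, at most 10 in all, crops included, and the job is handed in when it is done.

Besides the shell and the picture viewer there is one more tool, called after "Emit:" in YAML: its name, and indented under it one key for each argument. apply_moves: Moves the arm, as the interface text tells. Its arguments: {"type":"object","properties":{"deltas":{"type":"array"},"grip_force":{"type":"number"}},"required":["deltas"]}

```bash
mkdir -p pics; cat > h.py <<'E'
import numpy as np, cv2
from rig import r
from scipy.spatial.transform import Rotation as R
def cloud(f, T=None):
    z=f["z_map"]; v,u=np.mgrid[:z.shape[0],:z.shape[1]]
    p=np.stack([(u-f["cx"])*z/f["fx"],-(v-f["cy"])*z/f["fy"],-z],-1)
    if T is None: Rm=np.array(f["rotation"]); 
    if T is None:
        if Rm.shape!=(3,3): Rm=R.from_euler('xyz',Rm.ravel()).as_matrix()
        return p@Rm.T+np.array(f["eye"])
    return p@T[:3,:3].T+T[:3,3]
def wrist():
    s=r.sense(); f=r.grab_frame("wrist"); T=np.eye(4)
    T[:3,:3]=R.from_euler('xyz',s["tcp_rot"]).as_matrix(); T[:3,3]=s["eef_pos"]
    return f,cloud(f,T@np.array(f["T_tool_cam"])),s
E
python3 - <<'E'
from h import *
s=r.sense(); print(s)
for n in ("top","scene"):
    f=r.grab_frame(n); print({k:v for k,v in f.items() if k not in("img","z_map")}); cv2.imwrite(f"pics/{n}.png",f["img"]); np.save(n+"_c.npy",cloud(f))
    print(np.isfinite(f["z_map"]).all(),(f["z_map"]>0).mean())
E
```

```text
{'clock': 0.0, 'qpos': array([-1.34241219e+00,  3.53626724e-01,  1.63413169e+00,  6.10188901e-06,
        1.15520970e+00, -2.39628251e-03]), 'qvel': array([1.69507433e-03, 1.94243678e-04, 3.62065737e-04, 2.42279210e-04,
       9.14821270e-05, 1.41925161e-04]), 'joint_efforts': array([-1.06638960e-03, -6.05253267e+01, -3.42073882e+01, -2.45911724e-04,
        9.29509057e-03, -3.15510681e-05]), 'eef_pos': array([ 142.91008249, -608.19735989,  403.97594738]), 'tcp_rot': array([-3.14021721e+00, -8.87506412e-06,  2.30777946e-01]), 'contact_force': array([-0.46689005, -0.0834334 , -0.01931235]), 'wrist_torque': array([-0.02386153,  0.04877783,  0.01367959]), 'grasp_force': 0.0, 'opening': 1.003707261308219}
{'fx': 399.4587192405204, 'fy': 399.4587192405204, 'cx': 323.3882679294204, 'cy': 199.91713480492612, 'eye': array([ 455.73542322,  -43.89345125, 1097.68955936]), 'rotation': array([ 0.10358161,  0.02013895, -1.5793454 ])}
True 0.99566015625
{'fx': 458.12790219112543, 'fy': 458.12790219112543, 'cx': 329.2946490228779, 'cy': 200.25990831022327, 'eye': array([911.44987282, 619.68820392, 696.66971566]), 'rotation': array([0.84190639, 0.01947929, 2.61023884])}
True 0.9960234375
```

View pics/top.png

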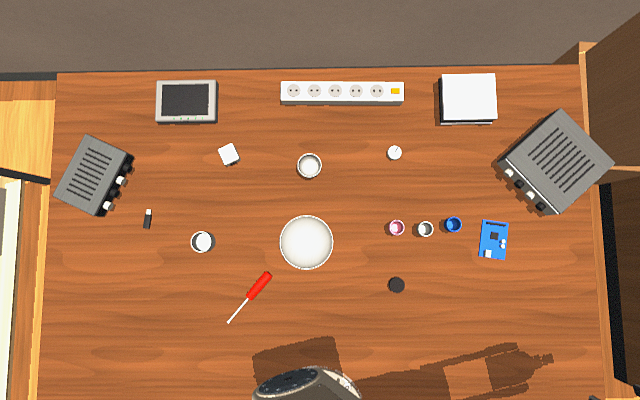

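View pics/scene.png

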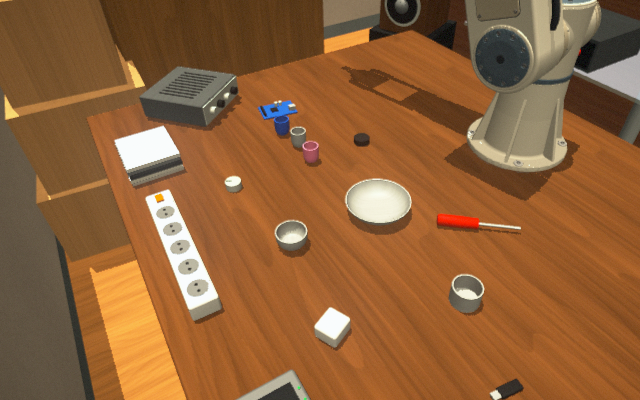

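The top view shows the woofer cover at (306,242), the mid cover at (309,166) and the tin (straight-sided in the scene view) at (202,242). There are three thimbles: pink (397,228), bare aluminium (426,229) and blue (453,224). The aluminium one is the tweeter cover, since the other two are the coloured look-alikes. I'll measure each and confirm with a crop.

```bash
python3 - <<'E'
from h import *
C=np.load("top_c.npy")
for n,(u,v),w,dia,h in [("woofer",(306,242),34,144,32),("mid",(309,166),17,66,36),("grey",(426,229),12,40,46),("pink",(397,228),12,40,46),("blue",(453,224),12,40,46),("tin",(202,242),15,56,40)]:
    p=C[v-w:v+w+1,u-w:u+w+1].reshape(-1,3); table=np.median(p[p[:,2]<8][:,2]) if (p[:,2]<8).any() else 0
    top=np.percentile(p[:,2],98); q=p[p[:,2]>top-8]
    c,rad=cv2.minEnclosingCircle(q[:,:2].astype(np.float32))
    print(n,"table",table.round(1),"top",top.round(1),"c",np.round(c,1),"d",round(2*rad,1),"bbox",q[:,:2].min(0).round(),q[:,:2].max(0).round(), "floor", C[v,u].round(0))
im=cv2.imread("pics/top.png"); im2=cv2.imread("pics/scene.png")
a=cv2.resize(im[205:255,375:475],None,fx=6,fy=6,interpolation=cv2.INTER_CUBIC)
b=cv2.resize(im2[95:195,250:350],(300,300),interpolation=cv2.INTER_CUBIC); d=cv2.resize(im2[210:260,250:350],(600,300),interpolation=cv2.INTER_CUBIC)[:,:300]
cv2.imwrite("pics/crop.png",np.vstack([a,np.hstack([b,d])]))
E
```

```text
woofer table 0.8 top 32.2 c [456.6  23.9] d 142.8 bbox [386. -45.] [527.  94.] floor [455.  26.   3.]
mid table 0.6 top 36.9 c [574.   -6.6] d 247.9 bbox [456. -44.] [695.  45.] floor [665.  16.   2.]
grey table 0.1 top 47.9 c [ 473.3 -176.5] d 267.6 bbox [ 456. -309.] [507. -44.] floor [ 487. -302.    1.]
pink table 0.1 top 47.5 c [ 475.1 -139.4] d 195.0 bbox [ 456. -235.] [511. -44.] floor [ 491. -222.    7.]
blue table 0.1 top 46.9 c [ 477.  -213.6] d 342.0 bbox [ 456. -383.] [519. -44.] floor [ 500. -375.    3.]
tin table 0.8 top 41.3 c [457.6 143.1] d 374.0 bbox [433. -44.] [486. 330.] floor [457. 310.   6.]
```

View pics/crop.png

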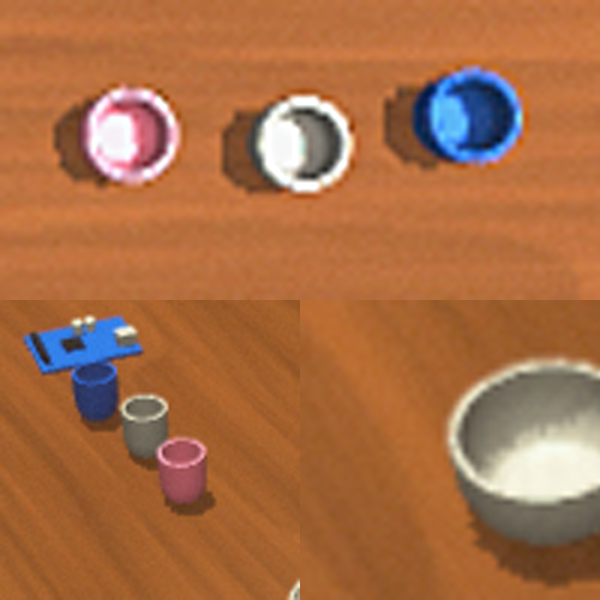

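The crop confirms it: the bare aluminium thimble at (426,229) stands between the pink and blue ones. The mid cover has a rounded bottom, so it is a cover and not a tin. I'll redo the fits without the pixels that had no depth reading.

```bash
cat >> h.py <<'E'
def rim(C,top,near,rad):
    p=C.reshape(-1,3); p=p[(abs(p[:,2]-top)<6)&(np.hypot(p[:,0]-near[0],p[:,1]-near[1])<rad)]
    c,rr=cv2.minEnclosingCircle(p[:,:2].astype(np.float32))
    return np.round(c,1),round(2*rr,1),p[:,:2].min(0).round(),p[:,:2].max(0).round(),np.percentile(p[:,2],90).round(1)
E
python3 - <<'E'
from h import *
C=np.load("top_c.npy")
for n,h,c,w in [("woofer",32,(456,24),90),("mid",36,(665,16),45),("grey",46,(487,-302),30),("pink",46,(491,-222),30),("blue",46,(500,-375),30),("tin",40,(457,310),40)]:
    print(n,*rim(C,h,c,w))
E
```

```text
woofer [456.6  23.9] 142.8 [386. -45.] [527.  94.] 33.5
mid [663.5  13.7] 66.7 [631. -18.] [695.  45.] 38.0
grey [ 488.2 -289.9] 38.9 [ 470. -309.] [ 507. -273.] 47.9
pink [ 493.3 -214.9] 40.3 [ 474. -235.] [ 511. -195.] 47.8
blue [ 500.  -364.2] 39.6 [ 480. -383.] [ 519. -347.] 47.6
tin [459.2 303.1] 57.0 [433. 275.] [486. 330.] 41.6
```

Emit:
apply_moves:
  deltas:
    - {"claw":-1,"delta_pos":[0,0,0],"yaw":-0.1675}
    - {"claw":-1,"delta_pos":[0,0,0],"yaw":-0.1675}
    - {"claw":-1,"delta_pos":[0,0,0],"yaw":-0.1675}
    - {"claw":-1,"delta_pos":[0,0,0],"yaw":-0.1675}
    - {"claw":-1,"delta_pos":[0,0,0],"yaw":-0.1675}
    - {"claw":-1,"delta_pos":[0,0,0],"yaw":-0.1675}
    - {"claw":-1,"delta_pos":[0,0,0],"yaw":-0.1675}
    - {"claw":-1,"delta_pos":[0,0,0],"yaw":-0.1675}

```text
clock: 1.1
eef_pos: [143.0, -608.3, 404.3]
tcp_rot: [-3.141, -0.001, 1.576]
contact_force: [-0.3, -0.5, -0.2]
opening: 1.002
grasp_force: 0.0
```

Emit:
apply_moves:
  deltas:
    - {"claw":-1,"delta_pos":[3.9,3.25,0],"yaw":0}
    - {"claw":-1,"delta_pos":[3.9,3.25,0],"yaw":0}
    - {"claw":-1,"delta_pos":[3.9,3.25,0],"yaw":0}
    - {"claw":-1,"delta_pos":[3.9,3.25,0],"yaw":0}
    - {"claw":-1,"delta_pos":[3.9,3.25,0],"yaw":0}
    - {"claw":-1,"delta_pos":[3.9,3.25,0],"yaw":0}
    - {"claw":-1,"delta_pos":[3.9,3.25,0],"yaw":0}
    - {"claw":-1,"delta_pos":[3.9,3.25,0],"yaw":0}

```text
clock: 2.1
eef_pos: [403.7, -295.0, 404.6]
tcp_rot: [-3.141, -0.0, 1.571]
contact_force: [0.5, 0.0, -1.3]
opening: 1.002
grasp_force: 0.0
```

Emit:
apply_moves:
  deltas:
    - {"claw":-1,"delta_pos":[3.9,3.25,0],"yaw":0}
    - {"claw":-1,"delta_pos":[3.9,3.25,0],"yaw":0}
    - {"claw":-1,"delta_pos":[3.9,3.25,0],"yaw":0}
    - {"claw":-1,"delta_pos":[3.9,3.25,0],"yaw":0}
    - {"claw":-1,"delta_pos":[3.9,3.25,0],"yaw":0}
    - {"claw":-1,"delta_pos":[3.9,3.25,0],"yaw":0}
    - {"claw":-1,"delta_pos":[3.9,3.25,0],"yaw":0}
    - {"claw":-1,"delta_pos":[0,0,0],"yaw":0}

```text
clock: 3.1
eef_pos: [631.9, -20.8, 404.0]
tcp_rot: [3.142, -0.001, 1.574]
contact_force: [0.8, -0.4, -0.1]
opening: 1.003
grasp_force: 0.0
```

```bash
python3 - <<'E'
from h import *
f,C,s=wrist(); cv2.imwrite("pics/w1.png",f["img"]); np.save("w1c.npy",C)
print(s["eef_pos"],s["tcp_rot"],np.round(f["T_tool_cam"],3))
print(rim(C,36,(663,14),45))
E
```

```text
[631.94772482 -20.84906855 404.00145404] [ 3.14154541e+00 -5.61874171e-04  1.57401094e+00] [[-1.0000e-03  9.5000e-01  3.1100e-01  7.8591e+01]
 [ 1.0000e+00  2.0000e-03 -1.0000e-03 -6.4800e-01]
 [-1.0000e-03  3.1100e-01 -9.5000e-01  3.0684e+01]
 [ 0.0000e+00  0.0000e+00  0.0000e+00  1.0000e+00]]
(array([661.6,  13.8]), 65.7, array([629., -18.]), array([694.,  46.]), np.float64(37.0))
```

View pics/w1.png

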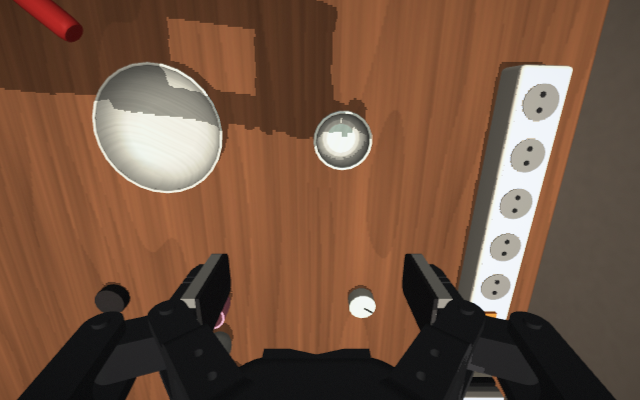

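The wrist view shows the mid cover at (343,140), the woofer cover at (158,127) and both open fingers near (205,290) and (430,290). I'll measure how far the open fingertips reach from the depth map, and fit the woofer rim from here as well.

```bash
python3 - <<'E'
from h import *
C=np.load("w1c.npy"); e=np.array([631.95,-20.85,404.0])
t=np.stack([C[...,1]-e[1],C[...,0]-e[0],e[2]-C[...,2]],-1)
q=t[240:330,170:480].reshape(-1,3); q=q[(q[:,2]<230)&(q[:,2]>100)&(abs(q[:,0])<30)]
print("tip z",np.percentile(q[:,2],[50,90,98,100]).round(1)); k=q[q[:,2]>np.percentile(q[:,2],90)]; 
for sg in(-1,1):
    m=k[k[:,1]*sg>0]; print(m.min(0).round(1),m.max(0).round(1))
print(rim(C,32,(456.6,23.9),90))
E
```

```text
tip z [130.6 150.5 156.9 160.8]
[-11.7 -56.1 150.5] [ 10.7 -42.5 160.3]
[-12.   41.8 150.5] [ 10.9  54.5 160.8]
(array([454.5,  23.3]), 144.2, array([383., -48.]), array([527.,  95.]), np.float64(32.5))
```

Emit:
apply_moves:
  deltas:
    - {"claw":-1,"delta_pos":[3.5,3.0,0],"yaw":0}
    - {"claw":-1,"delta_pos":[0,0,4],"yaw":0}
    - {"claw":-1,"delta_pos":[0,0,4.5],"yaw":0}
    - {"claw":-1,"delta_pos":[0,0,4.5],"yaw":0}
    - {"claw":-1,"delta_pos":[0,0,3.5],"yaw":0}
    - {"claw":-1,"delta_pos":[0,0,1],"yaw":0}
    - {"claw":-1,"delta_pos":[0,0,0],"yaw":0}

```text
clock: 4.03
eef_pos: [660.3, 10.9, 229.8]
tcp_rot: [-3.141, 0.0, 1.57]
contact_force: [-0.3, -0.5, -0.3]
opening: 0.998
grasp_force: 0.0
```

```bash
python3 - <<'E'
from h import *
f,C,s=wrist(); cv2.imwrite("pics/w2.png",f["img"]); print(s["eef_pos"],rim(C,36,(662,14),45))
E
```

```text
[660.25977451  10.89829125 229.83628395] (array([661.2,  14.2]), 66.3, array([628., -19.]), array([694.,  47.]), np.float64(36.7))
```

Emit:
apply_moves:
  deltas:
    - {"claw":-1,"delta_pos":[0.3,0.1,0],"yaw":0}
    - {"claw":-1,"delta_pos":[0,0,1.5],"yaw":0}
    - {"claw":-1,"delta_pos":[0,0,1.5],"yaw":0}
    - {"claw":-1,"delta_pos":[0,0,1.2],"yaw":0}
    - {"claw":-1,"delta_pos":[0,0,0],"yaw":0}
  grip_force: 25

```text
clock: 4.7
eef_pos: [660.8, 14.5, 185.9]
tcp_rot: [-3.139, 0.0, 1.571]
contact_force: [0.2, -0.2, 0.1]
opening: 1.001
grasp_force: 0.0
```

Emit:
apply_moves:
  deltas:
    - {"claw":-0.4,"delta_pos":[0,0,0],"yaw":0}
    - {"claw":-0.4,"delta_pos":[0,0,0],"yaw":0}
    - {"claw":-0.1,"delta_pos":[0,0,0],"yaw":0}
    - {"claw":0.2,"delta_pos":[0,0,0],"yaw":0}
    - {"claw":0.2,"delta_pos":[0,0,0],"yaw":0}
    - {"claw":0.2,"delta_pos":[0,0,0],"yaw":0}
  grip_force: 25

```text
clock: 5.45
eef_pos: [661.8, 14.6, 188.3]
tcp_rot: [3.141, -0.0, 1.571]
contact_force: [-0.9, 0.4, 6.5]
opening: 0.765
grasp_force: 28.3
```

Emit:
apply_moves:
  deltas:
    - {"claw":0.2,"delta_pos":[0,0,-0.5],"yaw":0}
    - {"claw":0.2,"delta_pos":[0,0,-1.5],"yaw":0}
    - {"claw":0.2,"delta_pos":[0,0,-3],"yaw":0}
    - {"claw":0.2,"delta_pos":[0,0,-3],"yaw":0}
    - {"claw":0.2,"delta_pos":[0,0,-1],"yaw":0}
    - {"claw":0.2,"delta_pos":[0,0,0],"yaw":0}

```text
clock: 6.2
eef_pos: [661.6, 14.6, 278.4]
tcp_rot: [3.14, -0.0, 1.571]
contact_force: [-1.1, 0.4, -0.1]
opening: 0.769
grasp_force: 28.1
```

```bash
python3 - <<'E'
from h import *
f,C,s=wrist(); cv2.imwrite("pics/w3.png",f["img"]); z=s["eef_pos"][2]; print(s["eef_pos"],s["opening"],s["grasp_force"])
p=C.reshape(-1,3)
m=p[(np.hypot(p[:,0]-662,p[:,1]-14.5)<34)&(p[:,2]>90)&(p[:,2]<145)]
print(np.percentile(m[:,2],[2,50,90,98]).round(1))
print(rim(C,126,(662,14.5),36))
E
```

```text
[661.55505093  14.59261771 278.40034757] 0.768601341690021 28.11105023516575
[ 93.7 109.5 126.5 139.5]
(array([662. ,  14.9]), 71.7, array([627., -19.]), array([697.,  47.]), np.float64(127.1))
```

View pics/w3.png

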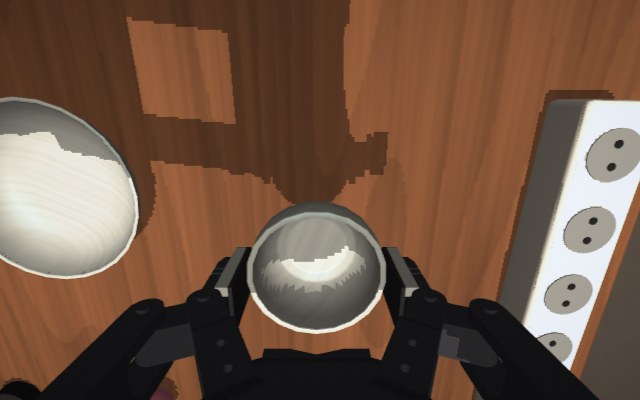

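The mid cover is held between the pads at (232,280) and (400,280). I'll check its tilt while it travels.

Emit:
apply_moves:
  deltas:
    - {"claw":0.2,"delta_pos":[0.2,-2,0],"yaw":0}
    - {"claw":0.2,"delta_pos":[0.2,-4,0],"yaw":0}
    - {"claw":0.2,"delta_pos":[0.2,-4.5,0],"yaw":0}
    - {"claw":0.2,"delta_pos":[0.2,-4.5,0],"yaw":0}
    - {"claw":0.1,"delta_pos":[0.1,-4,0],"yaw":0}
    - {"claw":0.2,"delta_pos":[0,-1.6,0],"yaw":0}
    - {"claw":0.2,"delta_pos":[0,0,0],"yaw":0}

```text
clock: 7.12
eef_pos: [455.2, 23.6, 277.3]
tcp_rot: [-3.141, 0.0, 1.571]
contact_force: [0.4, 0.1, -0.2]
opening: 0.766
grasp_force: 28.1
```

```bash
python3 - <<'E'
from h import *
f,C,s=wrist(); e=s["eef_pos"]; print(e,s["opening"],s["grasp_force"])
p=C.reshape(-1,3); d=np.hypot(p[:,0]-e[0],p[:,1]-e[1])
# highest point per angular sector of the held cup's rim
for a in range(0,360,45):
    th=np.degrees(np.arctan2(p[:,1]-e[1],p[:,0]-e[0]))%360
    dd=abs((th-a+180)%360-180)
    k=p[(dd<10)&(d>28)&(d<34)&(p[:,2]>100)&(p[:,2]<150)]
    print(a,len(k),np.percentile(k[:,2],[10,50,90]).round(1) if len(k) else "")
print("woofer",rim(C,32,(455,23.5),90))
k=p[(d>70)&(d<90)&(p[:,2]<8)]; print("table",np.median(k[:,2]))
E
```

```text
[455.20027112  23.55805337 277.34158701] 0.7659023511034636 28.141922211652854
0 779 [112.9 129.8 147.8]
45 252 [114.3 124.4 125.7]
90 404 [112.6 121.9 125.5]
135 256 [114.  124.4 125.7]
180 787 [109.3 126.3 145.5]
225 617 [106.3 116.4 125.3]
270 662 [107.2 116.9 125.1]
315 543 [107.9 117.8 125.2]
woofer (array([454.3,  23.5]), 143.3, array([383., -12.]), array([525.,  95.]), np.float64(32.6))
table 0.15660826568338848
```

Emit:
apply_moves:
  deltas:
    - {"claw":0.2,"delta_pos":[0,0,2],"yaw":0}
    - {"claw":0.2,"delta_pos":[0,0,2.5],"yaw":0}
    - {"claw":0.2,"delta_pos":[0,0,2],"yaw":0}
    - {"claw":0.2,"delta_pos":[0,0,1],"yaw":0}
    - {"claw":0.2,"delta_pos":[0,0,0.5],"yaw":0}
    - {"claw":0.2,"delta_pos":[0,0,0.2],"yaw":0}
    - {"claw":0.2,"delta_pos":[0,0,0],"yaw":0}

```text
clock: 8.05
eef_pos: [455.8, 23.6, 196.0]
tcp_rot: [3.141, -0.0, 1.571]
contact_force: [0.4, -0.8, -0.1]
opening: 0.764
grasp_force: 28.1
```

Emit:
apply_moves:
  deltas:
    - {"claw":0.2,"delta_pos":[0,0,0.2],"yaw":0}
    - {"claw":0.2,"delta_pos":[0,0,0],"yaw":0}

```text
clock: 8.3
eef_pos: [455.5, 23.6, 193.9]
tcp_rot: [3.141, -0.0, 1.571]
contact_force: [0.2, 0.3, -0.7]
opening: 0.768
grasp_force: 28.1
```

Emit:
apply_moves:
  deltas:
    - {"claw":0.2,"delta_pos":[0,0,0.15],"yaw":0}
    - {"claw":0.2,"delta_pos":[0,0,0],"yaw":0}

```text
clock: 8.55
eef_pos: [455.6, 23.6, 192.3]
tcp_rot: [3.141, -0.0, 1.571]
contact_force: [0.6, 0.3, 0.9]
opening: 0.762
grasp_force: 28.2
```

Emit:
apply_moves:
  deltas:
    - {"claw":-0.6,"delta_pos":[0,0,0.05],"yaw":0}
    - {"claw":-0.75,"delta_pos":[0,0,0],"yaw":0}
    - {"claw":-0.85,"delta_pos":[0,0,0],"yaw":0}
    - {"claw":-0.85,"delta_pos":[0,0,-1],"yaw":0}
    - {"claw":-0.85,"delta_pos":[0,0,-2],"yaw":0}
    - {"claw":-1,"delta_pos":[0,0,-4],"yaw":0}
    - {"claw":-1,"delta_pos":[0,0,-4],"yaw":0}
    - {"claw":-1,"delta_pos":[0,0,0],"yaw":0}

```text
clock: 9.55
eef_pos: [456.6, 23.6, 305.0]
tcp_rot: [3.135, -0.0, 1.571]
contact_force: [-0.1, -0.4, -0.1]
opening: 1.002
grasp_force: 0.0
```

```bash
python3 - <<'E'
from h import *
f,C,s=wrist(); print(s["eef_pos"],s["opening"])
print("mid",rim(C,41,(455.5,23.6),38)); print("woofer",rim(C,32,(455,23.5),90))
f=r.grab_frame("top"); C=cloud(f); print("mid",rim(C,41,(455.5,23.6),38))
E
```

```text
[456.57469318  23.60934601 304.95938874] 1.0020527781579152
mid (array([455.4,  23.2]), 66.0, array([423., -10.]), array([488.,  56.]), np.float64(40.8))
woofer (array([454.3,  23.1]), 143.6, array([383., -48.]), array([526.,  94.]), np.float64(33.0))Traceback (most recent call last):
  File "<stdin>", line 4, in <module>
  File "h.py", line 19, in rim
    return np.round(c,1),round(2*rr,1),p[:,:2].min(0).round(),p[:,:2].max(0).round(),np.percentile(p[:,2],90).round(1)
                                       ~~~~~~~~~~~^^^
    return umr_minimum(a, axis, None, out, keepdims, initial, where)
ValueError: zero-size array to reduction operation minimum which has no identity
```

Emit:
apply_moves:
  deltas:
    - {"claw":0,"delta_pos":[-2.5,0.4,0],"yaw":0}
    - {"claw":0,"delta_pos":[-5,0.5,0],"yaw":0}
    - {"claw":0,"delta_pos":[-5,0.5,0],"yaw":0}
    - {"claw":0,"delta_pos":[-5,0.5,0],"yaw":0}
    - {"claw":0,"delta_pos":[-5,0.5,0],"yaw":0}
    - {"claw":0,"delta_pos":[-5,0.6,0],"yaw":0}
    - {"claw":0,"delta_pos":[-3.8,0,0],"yaw":0}
    - {"claw":0,"delta_pos":[0,0,0],"yaw":0}

```text
clock: 10.65
eef_pos: [484.9, -291.4, 300.2]
tcp_rot: [-3.14, -0.001, 1.568]
contact_force: [0.3, -0.0, 0.3]
opening: 0.505
grasp_force: 0.0
```

```bash
cat >> h.py <<'E'
def tips(C,s):
    e=s["eef_pos"]; q=np.stack([C[...,1]-e[1],C[...,0]-e[0],e[2]-C[...,2]],-1).reshape(-1,3)
    for sg in(-1,1):
        m=q[(abs(q[:,0])<13)&(q[:,1]*sg>8)&(q[:,1]*sg<70)&(q[:,2]>120)&(q[:,2]<185)]
        k=m[m[:,2]>m[:,2].max()-6]; print("tip",sg,m[:,2].max().round(1),np.percentile(m[:,2],97).round(1),"y",k[:,1].min().round(1),k[:,1].max().round(1))
E
python3 - <<'E'
from h import *
f,C,s=wrist(); print(s["eef_pos"],s["opening"]); tips(C,s)
print(rim(C,46,(487,-290),27))
E
```

```text
[ 484.93652159 -291.40655909  300.16345345] 0.5052389284580834
tip -1 171.6 165.3 y -28.6 -21.8
tip 1 171.5 165.3 y 20.6 27.3
(array([ 486.2, -290.5]), 40.0, array([ 467., -310.]), array([ 506., -271.]), np.float64(46.9))
```

Emit:
apply_moves:
  deltas:
    - {"claw":-0.6,"delta_pos":[0.1,0.15,0],"yaw":0}
    - {"claw":-0.6,"delta_pos":[0,0,2],"yaw":0}
    - {"claw":-0.6,"delta_pos":[0,0,2],"yaw":0}
    - {"claw":-0.6,"delta_pos":[0,0,0],"yaw":0}
  grip_force: 30

```text
clock: 11.2
eef_pos: [486.5, -286.8, 260.3]
tcp_rot: [-3.139, -0.002, 1.572]
contact_force: [0.3, 0.2, -0.4]
opening: 0.801
grasp_force: 0.0
```

```bash
python3 - <<'E'
from h import *
f,C,s=wrist(); print(s["eef_pos"],s["opening"]); tips(C,s)
print(rim(C,46,(487,-290),27)); cv2.imwrite("pics/w4.png",f["img"])
E
```

```text
[ 486.49910067 -286.78827736  260.34724991] 0.8007865032698169
tip -1 166.0 161.4 y -41.7 -34.6
tip 1 166.1 161.8 y 33.0 40.0
(array([ 486.1, -290.4]), 40.3, array([ 467., -310.]), array([ 506., -271.]), np.float64(46.8))
```

View pics/w4.png

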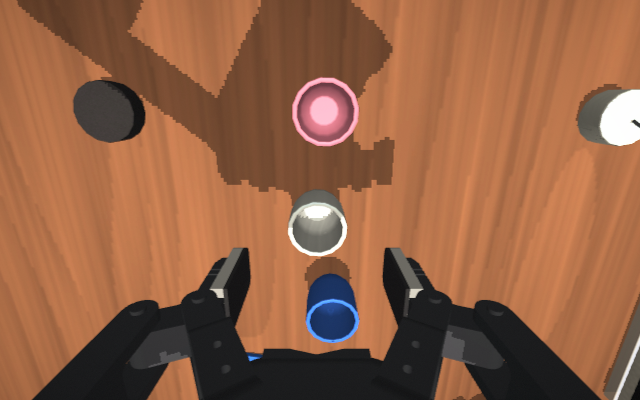

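The grey tweeter cover is at (317,225), midway between the open fingers, with pink behind it at (325,111) and blue in front at (332,305). I'll shift 4 mm back in y and descend.

Emit:
apply_moves:
  deltas:
    - {"claw":-0.6,"delta_pos":[-0.37,0,0],"yaw":0}
    - {"claw":-0.6,"delta_pos":[0,0,2],"yaw":0}
    - {"claw":-0.6,"delta_pos":[0,0,2],"yaw":0}
    - {"claw":-0.6,"delta_pos":[0,0,1],"yaw":0}
    - {"claw":-0.6,"delta_pos":[0,0,0.2],"yaw":0}
    - {"claw":-0.6,"delta_pos":[0,0,0],"yaw":0}

```text
clock: 12.0
eef_pos: [487.3, -292.3, 210.2]
tcp_rot: [3.141, 0.0, 1.571]
contact_force: [0.0, -0.9, 0.1]
opening: 0.797
grasp_force: 0.0
```

Emit:
apply_moves:
  deltas:
    - {"claw":-0.6,"delta_pos":[0.15,0,0.25],"yaw":0}
    - {"claw":-0.3,"delta_pos":[0,0,0],"yaw":0}
    - {"claw":0,"delta_pos":[0,0,0],"yaw":0}
    - {"claw":0.3,"delta_pos":[0,0,0],"yaw":0}
    - {"claw":0.6,"delta_pos":[0,0,0],"yaw":0}
    - {"claw":0.6,"delta_pos":[0,0,0],"yaw":0}
    - {"claw":0.6,"delta_pos":[0,0,0],"yaw":0}

```text
clock: 12.88
eef_pos: [487.1, -290.7, 207.6]
tcp_rot: [3.141, 0.0, 1.571]
contact_force: [-1.7, 0.9, 6.0]
opening: 0.454
grasp_force: 29.8
```

```bash
python3 - <<'E'
from h import *
f,C,s=wrist(); print(s["eef_pos"],s["opening"],s["grasp_force"]); tips(C,s)
E
```

```text
[ 487.06145391 -290.73825179  207.55744975] 0.45446880735578626 29.834102299064398
tip -1 184.6 178.1 y -19.9 -10.2
tip 1 185.0 178.4 y 9.8 19.3
```

Emit:
apply_moves:
  deltas:
    - {"claw":0.6,"delta_pos":[0,0,-0.5],"yaw":0}
    - {"claw":0.6,"delta_pos":[0,0,-1.5],"yaw":0}
    - {"claw":0.6,"delta_pos":[0,0,-3],"yaw":0}
    - {"claw":0.6,"delta_pos":[0,0,-3.5],"yaw":0}
    - {"claw":0.6,"delta_pos":[0,0,-2],"yaw":0}
    - {"claw":0.6,"delta_pos":[0,0,0],"yaw":0}

```text
clock: 13.68
eef_pos: [487.5, -290.9, 314.5]
tcp_rot: [3.138, 0.002, 1.571]
contact_force: [-0.1, -0.8, -0.9]
opening: 0.452
grasp_force: 30.3
```

```bash
cat >> h.py <<'E'
def held(C,s,r0,r1,z0,z1):
    e=s["eef_pos"]; p=C.reshape(-1,3); d=np.hypot(p[:,0]-e[0],p[:,1]-e[1]); th=np.degrees(np.arctan2(p[:,1]-e[1],p[:,0]-e[0]))%360
    for a in range(0,360,45):
        k=p[(abs((th-a+180)%360-180)<14)&(d>r0)&(d<r1)&(p[:,2]>z0)&(p[:,2]<z1)]
        print(a,len(k),np.percentile(k[:,2],[50,90]).round(1) if len(k) else "")
E
python3 - <<'E'
from h import *
f,C,s=wrist(); print(s["eef_pos"],s["opening"],s["grasp_force"]); held(C,s,14,23,100,170)
print(rim(C,s["eef_pos"][2]-161.5,s["eef_pos"][:2],21)); cv2.imwrite("pics/w5.png",f["img"])
E
```

```text
[ 487.5027104  -290.89545239  314.45472903] 0.45232974430649064 30.313298162072897
0 251 [153.2 166.2]
45 325 [146. 153.]
90 484 [143.4 153.1]
135 316 [146.  153.2]
180 226 [153.7 166.8]
225 538 [139.3 153.1]
270 640 [138.2 152.7]
315 535 [139.1 153. ]
(array([ 487.5, -291. ]), 42.0, array([ 468., -311.]), array([ 507., -271.]), np.float64(153.7))
```

View pics/w5.png

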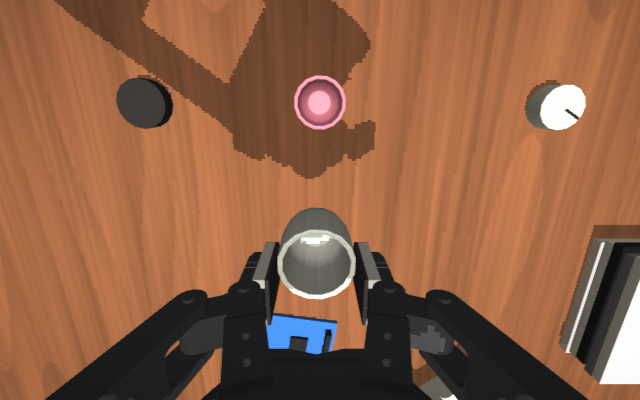

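The tweeter cover is held level at (317,262), its rim 161.3 mm below the TCP. That puts the set-down at TCP z ≈ 215.3. I'll carry it to (455.6, 23.3).

Emit:
apply_moves:
  deltas:
    - {"claw":0.6,"delta_pos":[2.5,-0.4,0],"yaw":0}
    - {"claw":0.6,"delta_pos":[5,-0.5,0],"yaw":0}
    - {"claw":0.6,"delta_pos":[5,-0.5,0],"yaw":0}
    - {"claw":0.6,"delta_pos":[5,-0.5,0],"yaw":0}
    - {"claw":0.6,"delta_pos":[5,-0.5,0],"yaw":0}
    - {"claw":0.6,"delta_pos":[5,-0.5,0],"yaw":0}
    - {"claw":0.6,"delta_pos":[3.9,-0.3,0],"yaw":0}
    - {"claw":0.6,"delta_pos":[0,0,0],"yaw":0}

```text
clock: 14.72
eef_pos: [453.4, 26.1, 311.2]
tcp_rot: [-3.139, -0.0, 1.574]
contact_force: [0.7, -0.2, -0.1]
opening: 0.45
grasp_force: 30.3
```

```bash
python3 - <<'E'
from h import *
f,C,s=wrist(); e=s["eef_pos"]; print(e,s["opening"],s["grasp_force"]); held(C,s,14,23,100,170)
print(rim(C,e[2]-161.5,e[:2],21)); print("woofer",rim(C,32,(455,23.5),90)); 
p=C.reshape(-1,3); k=p[(abs(p[:,2]-40)<4)&(np.hypot(p[:,0]-455.5,p[:,1]-23.5)<38)]
b=k[:,:2]; x=np.linalg.lstsq(np.c_[2*b,np.ones(len(b))],(b**2).sum(1),rcond=None)[0]; print("mid arc",x[:2],np.sqrt(x[2]+x[0]**2+x[1]**2),b.min(0),b.max(0),np.median(k[:,2]))
E
```

```text
[453.36044769  26.05368223 311.2095845 ] 0.4500464810589184 30.309265684336424
0 270 [150.3 166.8]
45 283 [144.1 150. ]
90 493 [140.2 149.9]
135 348 [142.4 150.3]
180 273 [150.8 166.1]
225 564 [135.2 149.9]
270 608 [135.7 149.5]
315 471 [137.5 149.6]
(array([453.3,  26.1]), 41.8, array([433.,   6.]), array([472.,  47.]), np.float64(150.6))
woofer (array([454.3,  23.1]), 143.8, array([383., -28.]), array([526.,  94.]), np.float64(32.9))
mid arc [455.57406091  23.6680704 ] 31.06466435493439 [423.12800781   0.78648209] [488.01629906  55.90533931] 39.96835971881268
```

Emit:
apply_moves:
  deltas:
    - {"claw":0.6,"delta_pos":[-0.24,0.2,0],"yaw":0}
    - {"claw":0.6,"delta_pos":[0,0,2.5],"yaw":0}
    - {"claw":0.6,"delta_pos":[0,0,2.5],"yaw":0}
    - {"claw":0.6,"delta_pos":[0,0,1],"yaw":0}
    - {"claw":0.6,"delta_pos":[0,0,0],"yaw":0}

```text
clock: 15.4
eef_pos: [456.8, 20.3, 251.7]
tcp_rot: [-3.14, 0.0, 1.57]
contact_force: [-0.1, -0.3, -0.3]
opening: 0.448
grasp_force: 30.3
```

Emit:
apply_moves:
  deltas:
    - {"claw":0.6,"delta_pos":[0.3,-0.1,0],"yaw":0}
    - {"claw":0.6,"delta_pos":[0,0,0],"yaw":0}

```text
clock: 15.65
eef_pos: [456.2, 24.1, 252.9]
tcp_rot: [3.14, -0.0, 1.571]
contact_force: [-0.8, 0.1, -0.9]
opening: 0.451
grasp_force: 30.3
```

Emit:
apply_moves:
  deltas:
    - {"claw":0.6,"delta_pos":[-0.05,-0.05,1],"yaw":0}
    - {"claw":0.6,"delta_pos":[0,0,1.2],"yaw":0}
    - {"claw":0.6,"delta_pos":[0,0,1],"yaw":0}
    - {"claw":0.6,"delta_pos":[0,0,0.2],"yaw":0}
    - {"claw":0.6,"delta_pos":[0,0,0],"yaw":0}
    - {"claw":0.6,"delta_pos":[0,0,0],"yaw":0}

```text
clock: 16.4
eef_pos: [455.6, 23.5, 218.4]
tcp_rot: [3.141, -0.0, 1.571]
contact_force: [-0.5, 0.8, -1.0]
opening: 0.453
grasp_force: 30.3
```

Emit:
apply_moves:
  deltas:
    - {"claw":0.6,"delta_pos":[0,0,0.2],"yaw":0}
    - {"claw":0.6,"delta_pos":[0,0,0],"yaw":0}

```text
clock: 16.65
eef_pos: [455.5, 23.5, 216.2]
tcp_rot: [3.141, -0.0, 1.571]
contact_force: [0.6, -0.0, -0.4]
opening: 0.451
grasp_force: 30.3
```

Emit:
apply_moves:
  deltas:
    - {"claw":0.6,"delta_pos":[0,0,0.1],"yaw":0}
    - {"claw":0.6,"delta_pos":[0,0,0],"yaw":0}

```text
clock: 16.9
eef_pos: [455.6, 23.5, 215.5]
tcp_rot: [3.141, -0.0, 1.571]
contact_force: [-1.7, -0.4, 5.8]
opening: 0.454
grasp_force: 30.9
```

Contact at 5.8 N and at the expected height, so I'll release and lift.

Emit:
apply_moves:
  deltas:
    - {"claw":0,"delta_pos":[0,0,0],"yaw":0}
    - {"claw":-0.3,"delta_pos":[0,0,0],"yaw":0}
    - {"claw":-0.5,"delta_pos":[0,0,0],"yaw":0}
    - {"claw":-0.6,"delta_pos":[0,0,-1],"yaw":0}
    - {"claw":-0.6,"delta_pos":[0,0,-2],"yaw":0}
    - {"claw":-1,"delta_pos":[0,0,-4],"yaw":0}
    - {"claw":-1,"delta_pos":[0,0,-4],"yaw":0}
    - {"claw":-1,"delta_pos":[0,0,0],"yaw":0}

```text
clock: 17.9
eef_pos: [456.5, 23.5, 328.5]
tcp_rot: [3.135, -0.0, 1.571]
contact_force: [-0.1, 0.1, -0.7]
opening: 0.998
grasp_force: 0.0
```

```bash
python3 - <<'E'
from h import *
f,C,s=wrist(); print(s["eef_pos"],s["opening"]); cv2.imwrite("pics/w6.png",f["img"])
print("tw",rim(C,54,(455.5,23.6),30)); print("mid",rim(C,40,(455.5,23.6),38)); print("woofer",rim(C,32,(455,23.5),90))
E
```

```text
[456.54100125  23.51981752 328.47552361] 0.9975208415350281
tw (array([455. ,  23.4]), 40.1, array([435.,   4.]), array([474.,  43.]), np.float64(54.8))
mid (array([455.7,  23.1]), 66.1, array([423., -10.]), array([488.,  56.]), np.float64(41.6))
woofer (array([454.4,  23. ]), 143.7, array([383., -48.]), array([526.,  94.]), np.float64(33.3))
```

View pics/w6.png

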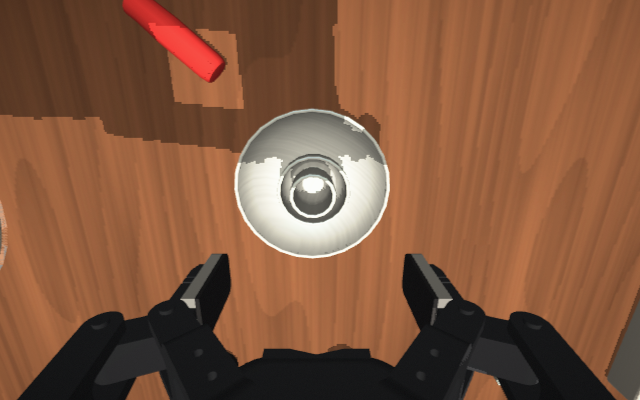

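All three covers are nested concentrically around (313,185), with rims at about 33, 41 and 55 mm, and the open gripper is well clear. Handing in.

```bash
python3 -c "
from rig import r
print(r.sign_off())"
```

```text
the job is handed in; nothing more can be done
None
```

The three covers are nested mouth up and let go, with axes within about 2 mm and rims at the expected heights. The largest cover stayed in place and the tin and look-alikes were left untouched; I handed the job in at about 18 s, but no verdict came back.

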